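# Set up the counter's labelling and tasting station

### The job

Before the shop opens, put the spice jar, the roll of labels, the red marker pen and the probe thermometer away, each into the light wooden holder that is shaped and sized for it: the jar upright in the small round cup, the roll flat in the wide round dish, the marker lying down in the straight pen tray, and the thermometer in the keyhole-shaped cradle with its dial in the broad pocket and its stem along the narrow channel. Everything must lie fully down on its holder's floor, not on a rim. Leave the cheese wedge and the round tin where they are.

Things in the scene. Friction and masses are not known exactly. Their poses are not given: they have to be found in the camera images.
- spice_jar: round spice jar standing upright with a red cap, 40 mm diameter, 106 mm tall, about 0.11 kg. Origin: centre of its underside; z up. Starts somewhere in the row of four things nearest the robot.
- label_roll: roll of blank white labels standing on its flat end, 67 mm diameter, 40 mm tall (treat as solid, rigid), about 0.07 kg. Origin: centre of its underside; z up. In the near row.
- marker_mid (a point): red marker pen lying flat in the near row, 133 mm long, 16 mm thick, 18 g (a similar pen lying at the far back of the counter is not meant). This point is the middle of the pen on its long axis, 8 mm above the surface it lies on; y runs along the pen. Either way round in its tray is fine.
- probe: dial probe thermometer lying flat in the near row, 168 mm long: a round dial 45 mm across and 13 mm thick at one end, then a straight 3.6 mm stem; 40 g. Origin: mid-length on its underside; y runs along the stem toward the dial: dial centre at y = +61 mm, stem tip at y = -84 mm; z up. Grip it across the dial (fingers closing along x).
- jar_cup: small round wooden cup fixed to the counter: inner diameter 57 mm, outer 69 mm, rim 18 mm high, floor 3 mm thick. Origin: centre of its underside. Holder of the spice jar. The four holders stand in the row behind the four things.
- roll_dish: wide low round wooden dish fixed to the counter: inner diameter 84 mm, outer 96 mm, rim 10 mm high, floor 3 mm thick. Origin: centre of its underside. Holder of the label roll.
- marker_tray: straight wooden pen tray, fixed to the counter: inside 150 mm long (y) and 32 mm wide (x), outside 162 x 44 mm, walls 12 mm high, floor 3 mm thick; both long walls are missing over the middle 62 mm, so that fingers can pass beside the pen. Origin: centre of its underside. Holder of the marker.
- probe_cradle: keyhole-shaped wooden cradle, fixed: a dial pocket 64 (y) x 62 mm (x) inside, its x sides open from y = -32 to +22 mm for fingers, and a stem channel 22 mm wide running to y = -156 mm; walls 12 mm high, floor 3 mm thick. Origin: under the pocket's centre, where the dial's centre belongs; y points from channel to pocket, as the thermometer's y must. Pocket end faces the robot.
- cheese_wedge: pale wrapped cheese wedge, 63 x 89 x 47 mm, on the left; a bystander to leave alone. Origin: centre of its underside.
- round_tin: low round food tin, 86 mm diameter, 40 mm tall, on the right; a bystander to leave alone. Origin: centre of its underside.

How it is judged:
At the end, for the whole second after the job is handed in: Jar and roll upright on their holders' floors within 13 mm of centre; marker on its tray's floor within 15 mm and 0.2 rad; thermometer flat on its cradle's floor, dial within 14 mm along and 15 mm across of the pocket's centre, within 0.18 rad; all at rest (horizontal distance between spice_jar and jar_cup below 0.013 m and z of spice_jar in the frame of jar_cup below 0.0065 m and angle between each of spice_jar, label_roll's own z axis and vertical below 0.08 rad and linear speed of each of spice_jar, label_roll, probe below 0.02 m/s and horizontal distance between label_roll and roll_dish below 0.013 m and z of label_roll in the frame of roll_dish below 0.0065 m and horizontal distance between marker_mid and marker_tray below 0.015 m and z of marker_mid in the frame of marker_tray below 0.015 m and angle between the y axis of marker_mid and the y axis of marker_tray, either way round below 0.2 rad and y of probe_cradle in the frame of probe between 0.047 and 0.075 m and x of probe_cradle in the frame of probe between -0.015 and 0.015 m and angle between the y axis of probe and the y axis of probe_cradle, either way round below 0.18 rad and z of probe in the frame of probe_cradle below 0.0065 m and angle between probe's own z axis and vertical below 0.06 rad); the robot touches nothing.
It fails at once if the cheese wedge is moved by more than 20 mm (distance of cheese_wedge from where it was at the start of the episode above 0.02 m).
It fails at once if the round tin is moved by more than 20 mm (distance of round_tin from where it was at the start of the episode above 0.02 m).
It also fails if it takes over 109 s, if anything falls off the work surface, if the arm or the gripper's body presses on something with over 40 N, if the wrist force passes 120 N, or if a joint passes its speed limit or range.

### The arm

A 6-joint arm with a two-finger parallel gripper is mounted at the origin on a cart in front of the work surface, level with it; the furniture and walls round the work are solid. World frame = base frame: x ahead of the robot, y to its left, z up, the work surface at z = 0. Lengths are in m, angles in rad, forces in N, time in s.
With the tool pointing down it reaches from about 0.275 to 0.725 m from the base axis. Payload 5.6 kg.
Tool frame: the origin (TCP) lies at the very end of the fingers, on their centre line; the grasp point (between the pads) lies 19 mm behind it; z points along the fingers, y is the line along which they close (so a half turn about z gives the same grasp; the last joint's range is limited). The gripper opens to 85 mm and grips with 20 to 120 N. Pads are 22 mm wide; open, the fingers measure 114 mm over their backs; the gripper's body (76 mm by 85 mm) begins 54 mm behind the grasp point. The pads swing forward as they close: fully open they stand 13 mm farther back than shut.
Start: joints at [1.457, 0.255, 0.108, 0, -1.424, -0.285], TCP at [0.214, 0.507, 0.231] pointing down, gripper open.
Joint ranges: [-2.95, 2.95], [-1.21, 1.97], [-1.09, 1.5], [-2.87, 1.71], [-2.94, -0.07], [-3.05, 3.05]. Speed limits (rad/s): [2.57, 2.57, 3.14, 3.14, 3.14, 3.14].

### API

Orientations are given as [roll, pitch, yaw] about the fixed x, y, z axes, in that order (R = Rz(yaw) Ry(pitch) Rx(roll)).
In Python, from cell import ctrl gives the robot as it stands.
- The arm moves only by the shell command python3 -m jog 'ROWS' [FORCE]. ROWS is JSON, a list of rows, each a list of 3 entries, a list of its own where there are three numbers: the opening, from 0 (shut) to 1 (fully open), then the shift along the tool's x, y, z each as a share of 300 mm, from -1 to 1, then the turn, a rotation vector about the tool's x, y, z each as a share of 60 degrees, from -1 to 1. A call has 1 to 10 rows; each row is the pose to reach, as a shift and turn from the pose commanded when the call began, along the tool's axes at that moment; what a row does not reach only later rows make up. A row lasts 1/8 s, in which the tool goes at most 62.5 mm and 10.7 degrees, less where a joint would pass 70% of its speed; a pose out of reach is approached as far as the arm can. A call with a number of a shift or a turn outside -1 to 1 is refused whole. A call with a gripper value outside its range is refused whole. The fingers move at their own pace and stop on an object; FORCE is the grip in N (left out, the last holds). Time passes only in rows, so rows that repeat a pose let the fingers close. It gives the time, the measured TCP pose, the force, the opening and the grip force at its end, in the units of the state.
- ctrl.read_state(): the state, without advancing time (a new reading comes with each control period).
- ctrl.grab_frame(name): name is "scene" or "top" or "wrist"; returns (picture, depth): 400x640x3 uint8, red, green, blue; 400x640 float32, m along the optical axis (not along the pixel's ray), 0 where there is no reading.
- ctrl.camera_params(name): a dict with "intrinsics" (3x3 intrinsics, pixels), "R" (3x3) and "t" (3): a world point X has camera coordinates R X + t. Camera axes: x right, y down, z forward; pixel columns grow to the right and rows downward; lengths in m; the calibration is good to about 2 mm. A picture is of the moment at which its call begins: read the wrist's pose just before it. camera_params takes no time and is no camera call; for the wrist camera it gives the pose at the moment of the call.
- ctrl.hand_in(): hands the job in; it is judged then, once.
Trained networks look in the newest picture that a camera, given by its name, has taken for a name from the list of things; names that differ only in an ending like _2 or _b are one class to them, and where a whole thing is asked for, a point or a joint stands for the part that bears it (a point fixed in the world has none). Each returns a list of dicts, best first, with "conf" (0 to 1); they miss things now and then, are a little off and sometimes report something else, mostly with a low value. They report only what shows in the picture. A call takes as long as a camera call.
- ctrl.look_for(thing, camera): "box" ([left, top, right, bottom] in pixels, round what is visible of it).
- ctrl.place_of(thing, camera): "point" ([row, column] in pixels: a listed point, or the origin of a listed thing).
The state is a dict: "time_s": time; "joints": joint angles; "joint_vel": joint speeds; "tau": joint torques, N m; "position": TCP position; "tool_rot": TCP orientation; "ft_force": force on the tool from outside, world axes, zero at the start; "wrist_torque": the same for the moment, N m; "gripper_width": opening from 0.0 (shut) to 1.0 (fully open); "finger_force": force on a finger pad.
Only numpy, scipy, OpenCV 4.12 (cv2) and the standard library are available. Lean on these libraries where they do the work, as an engineer would, in place of code of your own. Each camera call takes 0.05 s, during which the arm holds its last target. There are 200 camera calls.

## Working session

There is one attempt and no reset: what is moved stays moved. The work goes in short steps, Python scripts to look and compute and a shell command to move; the robot and the scene stay as the last step left them, time stands still between calls to the robot, and variables do not carry over. Pictures are saved under pics/ and viewed, at most 14 in all, crops included, and the job is handed in when it is done.

```bash
mkdir -p pics; ls; cat > h.py <<'E'
from cell import ctrl
import numpy as np, cv2
def grab(n,fn=None):
    im,d=ctrl.grab_frame(n)
    if fn: cv2.imwrite('pics/'+fn,im[:,:,::-1])
    return im,d
def ray(n,r,c,z):
    p=ctrl.camera_params(n);K,R,t=[np.array(p[k]) for k in('intrinsics','R','t')]
    o=-R.T@t; d=R.T@np.linalg.inv(K)@np.array([c,r,1.]); return o+d*(z-o[2])/d[2]
def cloud(n,d):
    p=ctrl.camera_params(n);K,R,t=[np.array(p[k]) for k in('intrinsics','R','t')]
    r,c=np.mgrid[:d.shape[0],:d.shape[1]]
    P=np.stack([(c-K[0,2])/K[0,0]*d,(r-K[1,2])/K[1,1]*d,d],-1)
    W=(P-t)@R; W[d==0]=np.nan; return W
E
python3 - <<'E'
from h import *
np.set_printoptions(precision=4,suppress=True)
im,d=grab('top','top.png');grab('scene','scene.png')
s=ctrl.read_state();print(s)
hz=dict(spice_jar=0,label_roll=0,marker_mid=.008,probe=0,jar_cup=0,roll_dish=0,marker_tray=0,probe_cradle=0,cheese_wedge=0,round_tin=0)
for k,z in hz.items():
    for q in ctrl.place_of(k,'top')[:2]: print(k,np.round(q['point'],1),round(q['conf'],2),ray('top',*q['point'],z))
E
```

```text
pics
{'time_s': 0.1, 'joints': array([ 1.4566,  0.2557,  0.1071, -0.0004, -1.4239, -0.2846]), 'joint_vel': array([ 0.0009, -0.0009,  0.0026,  0.0004, -0.0007,  0.001 ]), 'tau': array([ -0.0029, -38.7605,  23.8472,   5.3779,  -0.0038,   0.    ]), 'position': array([0.2133, 0.5065, 0.2305]), 'tool_rot': array([ 3.1399, -0.0001, -0.3989]), 'ft_force': array([ 0.1248,  0.258 , -0.4542]), 'wrist_torque': array([-0.0172,  0.0153,  0.0145]), 'finger_force': 0.0, 'gripper_width': 0.9974803352848246}
spice_jar [215.2 351.4] 0.68 [ 0.4402 -0.1054  0.    ]
label_roll [210.8 231.9] 0.6 [0.4657 0.3022 0.    ]
marker_mid [209.  287.7] 0.43 [0.466  0.1102 0.008 ]
probe [210.  405.4] 0.53 [ 0.4533 -0.2889  0.    ]
jar_cup [160.  294.3] 0.57 [0.6379 0.0859 0.    ]
roll_dish [166.8 396.2] 0.68 [ 0.6039 -0.2661  0.    ]
marker_tray [163.3 353.3] 0.75 [ 0.6204 -0.1187  0.    ]
probe_cradle [171.3 244. ] 0.79 [0.6026 0.2614 0.    ]
cheese_wedge [203.8 179.8] 0.82 [0.4945 0.4824 0.    ]
round_tin [196.3 452. ] 0.78 [ 0.496  -0.4495  0.    ]
```

View pics/top.png

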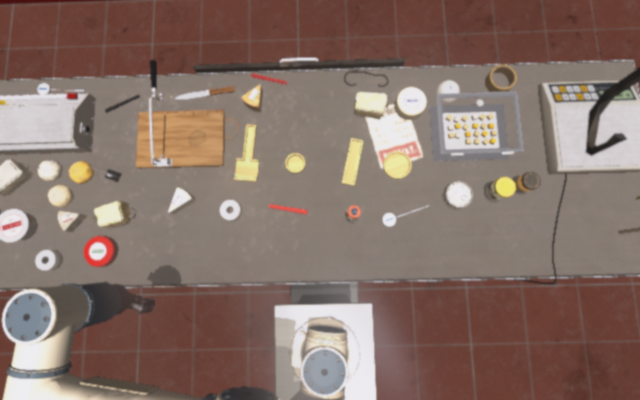

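View pics/scene.png

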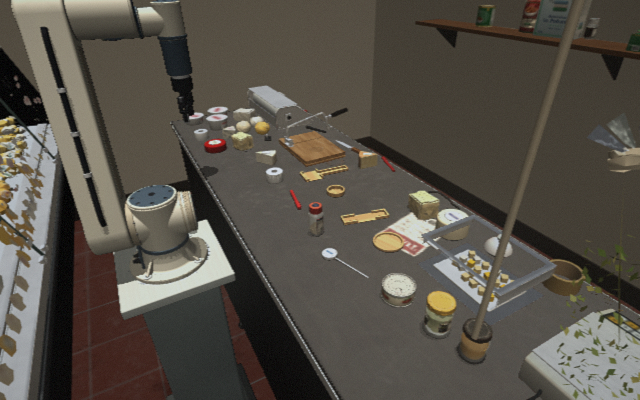

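The top view shows the near row: roll (col 230, row 210), marker (288, 209), jar (353, 212) and probe dial (389, 219) with its stem toward (428, 207). The holder row has the cradle pocket (247, 170), cup (295, 162), tray (353, 162) and dish (397, 165). The networks agree. At 3.4 mm per pixel I need the wrist camera to refine this.

```bash
cat >> h.py <<'E'
from scipy.spatial.transform import Rotation as Ro
def go(pos,yaw=None,v=True):
    s=ctrl.read_state();p=np.array(s['position']);R=Ro.from_euler('xyz',s['tool_rot'])
    if yaw is None: yaw=s['tool_rot'][2]
    # nearest equivalent mod pi
    T=Ro.from_euler('xyz',[np.pi,0,yaw])
    sh=R.inv().apply(np.array(pos)-p); tr=(R.inv()*T).as_rotvec()
    n=max(np.linalg.norm(sh)/.0625,np.degrees(np.linalg.norm(tr))/10.7)
    print('shift',np.round(sh/.3,4),'turn',np.round(np.degrees(tr)/60,3),'rows>=%.1f'%n)
E
python3 - <<'E'
from h import *
np.set_printoptions(precision=4,suppress=True)
s=ctrl.read_state();p=ctrl.camera_params('wrist');K,R,t=[np.array(p[k]) for k in('intrinsics','R','t')]
T=Ro.from_euler('xyz',s['tool_rot']).as_matrix()
print(K); print(T.T@(-R.T@t-s['position'])); print((R@T).T)
go([.40,.20,.36],0.0)
E
```

```text
[[307.0994   0.     322.4636]
 [  0.     307.0994 195.4332]
 [  0.       0.       1.    ]]
[ 0.0748  0.0002 -0.1436]
[[-0.0013 -0.955  -0.2966]
 [ 1.     -0.0012 -0.0004]
 [-0.     -0.2966  0.955 ]]
shift [ 0.97    0.7012 -0.4291] turn [-0.     0.    -0.381] rows>=6.1
```

```bash
python3 -m jog '[[1,[0.97,0.70,-0.23],[0,0,-0.381]],[1,[0.97,0.70,-0.23],[0,0,-0.381]],[1,[0.97,0.70,-0.23],[0,0,-0.381]],[1,[0.97,0.70,-0.23],[0,0,-0.381]],[1,[0.97,0.70,-0.23],[0,0,-0.381]],[1,[0.97,0.70,-0.23],[0,0,-0.381]],[1,[0.97,0.70,-0.23],[0,0,-0.381]]]' 40
python3 -m jog '[[1,[0.27,0.1,0],[0,0,0]],[1,[0.27,0.1,0],[0,0,0]],[1,[0.27,0.1,0],[0,0,0]],[1,[0.27,0.1,0],[0,0,0]]]'
python3 - <<'E'
from h import *
np.set_printoptions(precision=4,suppress=True)
s=ctrl.read_state();print(s['time_s'],s['position'],s['tool_rot'])
im,d=grab('wrist','w1.png');np.save('w1.npy',cloud('wrist',d))
for k in 'label_roll marker_mid probe_cradle jar_cup spice_jar'.split():
    for q in ctrl.place_of(k,'wrist')[:2]: print(k,np.round(q['point'],1),round(q['conf'],2),ray('wrist',*q['point'],.008 if k=='marker_mid' else 0))
go([.47,-.15,.30],0)
E
```

```text
time_s: 1.48
position: [0.4017, 0.1978, 0.3014]
tool_rot: [-3.141, -0.002, -0.005]
ft_force: [-0.1, 0.8, -0.4]
gripper_width: 0.999
finger_force: 0.0
time_s: 1.98
position: [0.4806, 0.171, 0.3002]
tool_rot: [-3.141, 0.0, 0.001]
ft_force: [0.5, -0.1, -1.1]
gripper_width: 1.004
finger_force: 0.0
1.975 [0.4806 0.171  0.3002] [-3.1415  0.0004  0.0009]
label_roll [165.8 233.8] 0.6 [0.463  0.3019 0.    ]
marker_mid [167.7 362.1] 0.55 [0.462  0.1141 0.008 ]
marker_mid [ 43.6 542.9] 0.54 [ 0.6251 -0.1127  0.008 ]
probe_cradle [ 59.9 262.5] 0.77 [0.6067 0.2513 0.    ]
jar_cup [ 48.  390.1] 0.93 [0.6212 0.0821 0.    ]
spice_jar [183.  507.5] 0.9 [ 0.4373 -0.1054  0.    ]
shift [-0.037   1.069   0.0016] turn [-0.    -0.001  0.001] rows>=5.1
```

View pics/w1.png

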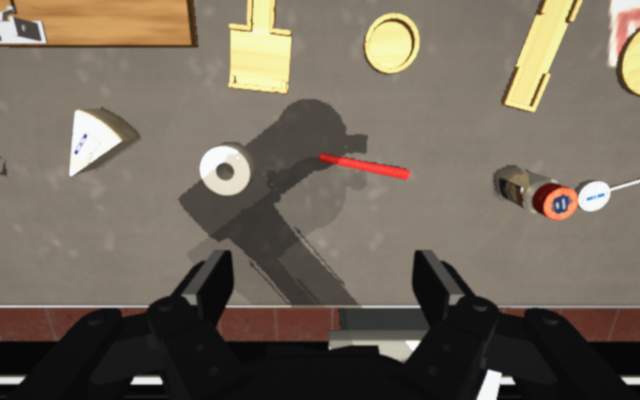

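w1 shows the roll at (226, 170), the marker from (321, 157) to (409, 175), the cradle pocket at (260, 60), the cup at (391, 43) and the jar to the right. The next view is from the right and farther forward.

```bash
python3 -m jog '[[1,[0.2,1,0],[0,0,0]],[1,[0.2,1,0],[0,0,0]],[1,[0.2,1,0],[0,0,0]],[1,[0.2,1,0],[0,0,0]],[1,[0.2,1,0],[0,0,0]],[1,[0.2,1,0],[0,0,0]],[1,[0.2,1,0],[0,0,0]]]'
python3 - <<'E'
from h import *
np.set_printoptions(precision=4,suppress=True)
im,d=grab('wrist','w2.png');np.save('w2.npy',cloud('wrist',d));cv2.imwrite('w2c.png',im)
for k in 'label_roll marker_mid probe spice_jar probe_cradle jar_cup roll_dish marker_tray'.split():
    for q in ctrl.place_of(k,'wrist')[:2]: print(k,np.round(q['point'],1),round(q['conf'],2),ray('wrist',*q['point'],.008 if k=='marker_mid' else 0))
E
```

```text
time_s: 3.15
position: [0.5411, -0.1295, 0.3002]
tool_rot: [-3.141, 0.0, -0.0]
ft_force: [0.5, 0.0, -0.7]
gripper_width: 1.002
finger_force: 0.0
label_roll [202.9  39.6] 0.88 [0.4661 0.3036 0.    ]
marker_mid [206.7 160.9] 0.88 [0.4628 0.115  0.008 ]
probe [221.  426.9] 0.74 [ 0.4369 -0.2905  0.    ]
spice_jar [219.3 307.2] 0.75 [ 0.4395 -0.1046  0.    ]
probe_cradle [109.7  45.7] 0.6 [0.6032 0.2576 0.    ]
probe_cradle [203.8  42.7] 0.23 [0.4646 0.2991 0.    ]
jar_cup [ 94.6 172.2] 0.77 [0.6233 0.0781 0.    ]
jar_cup [184.4 542.7] 0.18 [ 0.4957 -0.4582  0.    ]
roll_dish [103.1 422.6] 0.86 [ 0.6121 -0.2673  0.    ]
marker_tray [ 94.2 312.5] 0.67 [ 0.6238 -0.1152  0.    ]
```

View pics/w2.png

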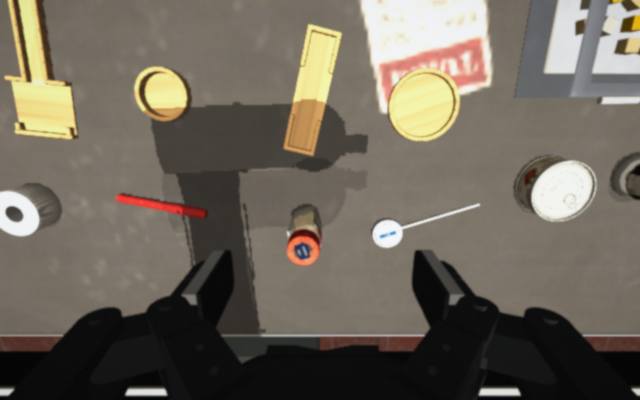

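w2 shows everything: cup (162, 94), tray axis from (300, 150) to (325, 30), dish (424, 105), marker from (118, 198) to (206, 214), jar cap (303, 247), and dial (387, 233) with its stem to (478, 206). Now I'll fit the geometry.

```bash
cat > fit.py <<'E'
from h import *
np.set_printoptions(precision=4,suppress=True)
im=cv2.imread('w2c.png');hsv=cv2.cvtColor(im,cv2.COLOR_BGR2HSV);W=np.load('w2.npy')
def comp(mask,box):
    m=np.zeros_like(mask);a,b,c,e=box;m[b:e,a:c]=mask[b:e,a:c]
    n,l,st,_=cv2.connectedComponentsWithStats(m.astype(np.uint8));k=1+np.argmax(st[1:,4]);return l==k
def proj(cnt,z): return np.array([ray('wrist',r,c,z)[:2] for c,r in cnt.reshape(-1,2)]).astype(np.float32)
def cont(m): return max(cv2.findContours(m.astype(np.uint8),cv2.RETR_EXTERNAL,cv2.CHAIN_APPROX_NONE)[0],key=len)
wood=(hsv[...,0]>15)&(hsv[...,0]<32)&(hsv[...,1]>90)
red=((hsv[...,0]<8)|(hsv[...,0]>172))&(hsv[...,1]>150)
white=(hsv[...,1]<40)&(hsv[...,2]>150)
for nm,mk,box,z in [('cup',wood,(125,55,200,130),.018),('dish',wood,(380,60,470,145),.010),('tray',wood,(280,15,350,160),.012),('cradle',wood,(0,0,85,145),.012),
  ('marker',red,(105,180,220,225),.008),('cap',red,(275,220,330,275),.106),('dial',white,(365,210,406,255),.013),('roll',white,(0,170,65,245),.04)]:
    m=comp(mk,box);P=proj(cont(m),z);h=W[m][:,2]
    print(nm,'n',m.sum(),'z med/95',np.nanmedian(h),np.nanpercentile(h,95),'circ',cv2.minEnclosingCircle(P),'rect',cv2.minAreaRect(P))
    if nm=='cradle': print(P[::12].tolist())
E
python3 fit.py
python3 - <<'E'
import cv2;im=cv2.imread('w2c.png');cv2.imwrite('pics/z.png',cv2.resize(im[0:280,0:500],None,fx=1.6,fy=1.6,interpolation=cv2.INTER_CUBIC))
E
```

```text
Traceback (most recent call last):
  File "fit.py", line 14, in <module>
    m=comp(mk,box);P=proj(cont(m),z);h=W[m][:,2]
  File "fit.py", line 6, in comp
    n,l,st,_=cv2.connectedComponentsWithStats(m.astype(np.uint8));k=1+np.argmax(st[1:,4]);return l==k
                                                                      ~~~~~~~~~^^^^^^^^^^
ValueError: attempt to get argmax of an empty sequence
```

View pics/z.png

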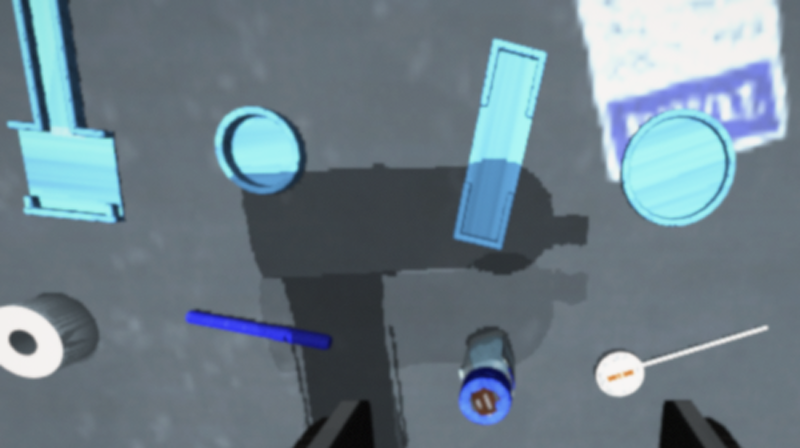

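The zoom shows clean shapes, with blue and red swapped because I saved the file as RGB. I'll rerun with the colour order fixed.

```bash
sed -i 's/COLOR_BGR2HSV/COLOR_RGB2HSV/' fit.py; python3 fit.py
```

```text
cup n 1807 z med/95 0.008167908918013271 0.02000392002269748 circ ((0.6234424710273743, 0.08262737840414047), 0.03698465973138809) rect ((0.6228445172309875, 0.0823654904961586), (0.07014679908752441, 0.07122553884983063), 36.16017150878906)
dish n 2151 z med/95 0.005551742644960963 0.012041804215785558 circ ((0.608903169631958, -0.2659028470516205), 0.0486944243311882) rect ((0.6087514162063599, -0.2657879889011383), (0.09453128278255463, 0.09618846327066422), 5.332497596740723)
tray n 3417 z med/95 0.004633188218354432 0.0136852958100801 circ ((0.6244485378265381, -0.11338389664888382), 0.08300463110208511) rect ((0.6239993572235107, -0.11274854838848114), (0.0459231436252594, 0.16311858594417572), 76.66255950927734)
cradle n 4260 z med/95 0.0054484158771762 0.013951205794460936 circ ((0.6497422456741333, 0.2490699142217636), 0.09035777300596237) rect ((0.6516658663749695, 0.24632444977760315), (0.08620043843984604, 0.1695452183485031), 84.20516204833984)
[[0.733838677406311, 0.25811076164245605], [0.7207939624786377, 0.25958603620529175], [0.7074796557426453, 0.26109182834625244],
[... 2953 characters left out ...]
70114281 0.10756807871812073 circ ((0.4476929008960724, -0.10539297014474869), 0.02085081674158573) rect ((0.45372647047042847, -0.10627371072769165), (0.038866281509399414, 0.02883986569941044), 83.85673522949219)
dial n 662 z med/95 0.01421080093091829 0.015932742365260037 circ ((0.4224412441253662, -0.23030215501785278), 0.02694644220173359) rect ((0.4209204912185669, -0.22787755727767944), (0.04709641635417938, 0.04727141186594963), 77.12870025634766)
roll n 1308 z med/95 0.04144369766664232 0.04282244610235979 circ ((0.46416959166526794, 0.303835928440094), 0.03517881780862808) rect ((0.4618752896785736, 0.2969195246696472), (0.05281732231378555, 0.06953223049640656), 72.69576263427734)
```

Cup, dish and tray fits match their known sizes (96 mm dish, 163×46 mm tray, 134 mm marker). Next I'll refine the jar and roll from depth, get the probe axis, and work out the jar moves.

```bash
python3 - <<'E'
from h import *
np.set_printoptions(precision=4,suppress=True)
W=np.load('w2.npy');W1=np.load('w1.npy')
def c(W,x,y,r,z0,z1):
    P=W.reshape(-1,3);P=P[(np.hypot(P[:,0]-x,P[:,1]-y)<r)&(P[:,2]>z0)&(P[:,2]<z1)]
    print(len(P),np.median(P,0),P.min(0),P.max(0),cv2.minEnclosingCircle(P[:,:2].astype(np.float32)))
c(W,.44,-.105,.04,.100,.115);c(W1,.44,-.105,.04,.100,.115)
c(W1,.465,.302,.05,.037,.046);c(W,.465,.302,.05,.037,.046)
c(W,.42,-.228,.04,.01,.02)
print(ray('wrist',206,478.5,.006),ray('wrist',226,405,.006),ray('wrist',233,387,.013))
go([.44,-.105,.17],0)
E
```

```text
809 [ 0.4431 -0.1049  0.107 ] [ 0.4213 -0.1243  0.1   ] [ 0.4608 -0.0852  0.1096] ((0.4409278631210327, -0.10467945039272308), 0.02055763266980648)
988 [ 0.4416 -0.1018  0.1068] [ 0.4208 -0.1254  0.1001] [ 0.4603 -0.0836  0.1091] ((0.4403094947338104, -0.10458018630743027), 0.021045170724391937)
1698 [0.4659 0.302  0.0415] [0.4319 0.269  0.037 ] [0.4978 0.3358 0.0443] ((0.46457162499427795, 0.3022730350494385), 0.03372171148657799)
1383 [0.4638 0.2952 0.0414] [0.4314 0.2681 0.037 ] [0.4983 0.3302 0.0438] ((0.46386754512786865, 0.3021378219127655), 0.034647904336452484)
633 [ 0.4228 -0.2268  0.0144] [ 0.4001 -0.2497  0.01  ] [ 0.4433 -0.2055  0.0173] ((0.4209119975566864, -0.22785158455371857), 0.02302337810397148)
[ 0.4634 -0.3643  0.006 ] [ 0.4308 -0.256   0.006 ] [ 0.4222 -0.2274  0.013 ]
shift [-0.3375 -0.0808  0.4347] turn [-0.    -0.     0.001] rows>=2.7
```

Sizes check out: jar at (0.4408, −0.1047), roll at (0.4643, 0.3022), dial at (0.421, −0.228), and the stem tip 143 mm from the dial. I'll grasp the jar.

```bash
python3 -m jog '[[1,[-0.333,-0.083,0.434],[0,0,0]],[1,[-0.333,-0.083,0.434],[0,0,0]],[1,[-0.333,-0.083,0.434],[0,0,0]],[1,[-0.333,-0.083,0.434],[0,0,0]],[1,[-0.333,-0.083,0.61],[0,0,0]],[1,[-0.333,-0.083,0.75],[0,0,0]],[1,[-0.333,-0.083,0.834],[0,0,0]],[1,[-0.333,-0.083,0.834],[0,0,0]]]'
python3 -m jog '[[0,[0,0,0],[0,0,0]],[0,[0,0,0],[0,0,0]],[0,[0,0,0],[0,0,0]],[0,[0,0,0],[0,0,0]],[0,[0,0,0],[0,0,0]],[0,[0,0,-0.2],[0,0,0]]]' 40
python3 -c "
from h import *
go([.6230,.0825,.13],0);go([.6230,.0825,.054],0)"
```

```text
time_s: 4.6
position: [0.4415, -0.1049, 0.0495]
tool_rot: [3.141, 0.002, 0.0]
ft_force: [0.1, 0.0, 1.4]
gripper_width: 0.998
finger_force: 0.0
time_s: 5.35
position: [0.438, -0.1046, 0.1076]
tool_rot: [-3.141, 0.01, -0.001]
ft_force: [2.0, -0.2, -0.8]
gripper_width: 0.489
finger_force: 41.6
shift [ 0.6157 -0.624  -0.0804] turn [-0.     0.009 -0.001] rows>=4.2
shift [ 0.6181 -0.6239  0.173 ] turn [-0.     0.009 -0.001] rows>=4.3
```

```bash
python3 -m jog '[[0,[0,0,-0.08],[0,0,0]],[0,[0.606,-0.624,-0.08],[0,0,0]],[0,[0.606,-0.624,-0.08],[0,0,0]],[0,[0.606,-0.624,-0.08],[0,0,0]],[0,[0.606,-0.624,-0.08],[0,0,0]],[0,[0.606,-0.624,-0.08],[0,0,0]],[0,[0.606,-0.624,-0.08],[0,0,0]],[0,[0.606,-0.624,-0.08],[0,0,0]]]'
python3 -c "
from h import *
go([.6230,.0825,.054],0);go([.4643,.3022,.1],0)"
```

```text
time_s: 6.35
position: [0.6223, 0.0815, 0.1344]
tool_rot: [3.142, 0.0, -0.001]
ft_force: [-1.1, -0.3, -1.0]
gripper_width: 0.49
finger_force: 41.6
shift [ 0.0023 -0.0033  0.2681] turn [ 0.     0.    -0.001] rows>=1.3
shift [-0.5272 -0.7353  0.1149] turn [ 0.     0.    -0.001] rows>=4.4
```

```bash
python3 -m jog '[[0,[0.002,-0.003,0.12],[0,0,0]],[0,[0.002,-0.003,0.22],[0,0,0]],[0,[0.002,-0.003,0.268],[0,0,0]],[0,[0.002,-0.003,0.268],[0,0,0]],[0.7,[0.002,-0.003,0.268],[0,0,0]],[0.7,[0.002,-0.003,0.268],[0,0,0]],[0.8,[0.002,-0.003,0.268],[0,0,0]],[0.8,[0.002,-0.003,0.1],[0,0,0]],[1,[0.002,-0.003,-0.25],[0,0,0]],[1,[0.002,-0.003,-0.25],[0,0,0]]]'
python3 - <<'E'
from h import *
np.set_printoptions(precision=4,suppress=True)
im,d=grab('wrist','j.png');W=cloud('wrist',d)
P=W.reshape(-1,3);P=P[(np.hypot(P[:,0]-.623,P[:,1]-.0825)<.04)&(P[:,2]>.09)]
print(len(P),np.median(P,0),cv2.minEnclosingCircle(P[:,:2].astype(np.float32)))
go([.4643,.3022,.1],0);go([.4643,.3022,.009],0)
E
```

```text
time_s: 7.6
position: [0.6244, 0.0833, 0.2127]
tool_rot: [-3.141, -0.004, 0.0]
ft_force: [1.0, 0.3, 0.5]
gripper_width: 1.005
finger_force: 0.0
18584 [0.6406 0.0825 0.3039] ((0.6247282028198242, 0.08259273320436478), 0.03989606723189354)
shift [-0.5453 -0.7299  0.3897] turn [-0.001 -0.012  0.001] rows>=4.8
shift [-0.5492 -0.7296  0.693 ] turn [-0.001 -0.012  0.001] rows>=5.5
```

View pics/j.png

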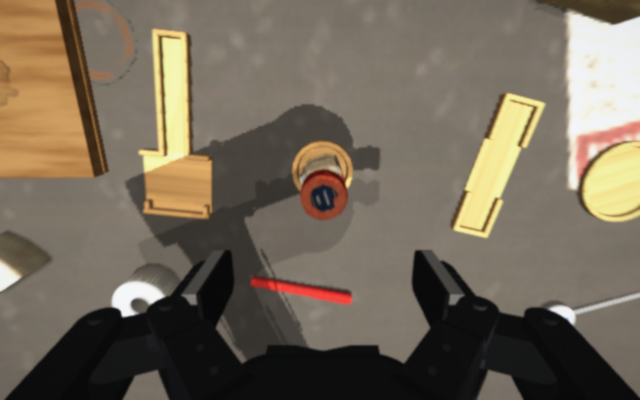

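The jar stands upright in the cup (cap at 323, 195). This view also shows the whole cradle (near end 143–210 at row 215, far end 153–188 at row 31) and the whole tray. I'll check the jar height and fit both holders here.

```bash
python3 - <<'E'
from h import *
np.set_printoptions(precision=4,suppress=True)
im,d=grab('wrist');W=cloud('wrist',d)
P=W.reshape(-1,3);P=P[(np.hypot(P[:,0]-.623,P[:,1]-.0825)<.035)&(P[:,2]>.09)&(P[:,2]<.13)]
print('jar',len(P),np.median(P,0),np.percentile(P[:,2],[50,95]),cv2.minEnclosingCircle(P[P[:,2]>.104][:,:2].astype(np.float32)))
hsv=cv2.cvtColor(im,cv2.COLOR_RGB2HSV);wood=((hsv[...,0]>12)&(hsv[...,0]<32)&(hsv[...,1]>80)).astype(np.uint8)
for nm,(a,b,c,e) in dict(cradle=(115,20,220,225),tray=(450,88,550,240)).items():
    m=np.zeros_like(wood);m[b:e,a:c]=wood[b:e,a:c]
    n,l,st,_=cv2.connectedComponentsWithStats(m);m=(l==1+np.argmax(st[1:,4])).astype(np.uint8)
    ct=max(cv2.findContours(m,0,1)[0],key=len).reshape(-1,2)
    Q=np.array([ray('wrist',r,cc,.012)[:2] for cc,r in ct],np.float32)
    print(nm,st[1:,4].max(),cv2.minAreaRect(Q),cv2.boxPoints(cv2.minAreaRect(Q)).tolist())
    if nm=='cradle':
        for lo,hi in[(.55,.572),(.572,.60),(.60,.62),(.62,.635),(.635,.65),(.67,.69),(.70,.72),(.72,.74),(.74,.76),(.76,.8)]:
            y=Q[(Q[:,0]>lo)&(Q[:,0]<hi)]
            if len(y): print(lo,hi,'x',y[:,0].min(),y[:,0].max(),'y',y[:,1].min(),y[:,1].max())
print('pl',[ (k,ray('wrist',*q['point'],0)) for k in('probe_cradle','marker_tray') for q in ctrl.place_of(k,'wrist')[:1]])
s=ctrl.read_state();print(s['position'],s['tool_rot'])
E
```

```text
jar 1740 [0.624  0.0836 0.1068] [0.1068 0.108 ] ((0.6213000416755676, 0.08340954780578613), 0.020071404054760933)
cradle 6907 ((0.6677192449569702, 0.2458035945892334), (0.08146604150533676, 0.2001148760318756), 83.84571838378906) [[0.5638716220855713, 0.21603207290172577], [0.7628332376480103, 0.19457855820655823], [0.7715668678283691, 0.27557510137557983], [0.5726052522659302, 0.29702863097190857]]
0.55 0.572 x 0.56593907 0.57109946 y 0.21526048 0.28296837
0.572 0.6 x 0.5723713 0.59998286 y 0.21232103 0.29664028
0.6 0.62 x 0.60120445 0.6193362 y 0.21035224 0.2889645
0.62 0.635 x 0.6205097 0.634631 y 0.20879629 0.28699133
0.635 0.65 x 0.63576716 0.64955556 y 0.20809095 0.28889015
0.67 0.69 x 0.6706998 0.6890506 y 0.22502674 0.26427487
0.7 0.72 x 0.70058554 0.7190576 y 0.22161949 0.26084358
0.72 0.74 x 0.7200295 0.7398505 y 0.21911618 0.2589552
0.74 0.76 x 0.74078125 0.7599044 y 0.21738285 0.2568293
0.76 0.8 x 0.760795 0.76828045 y 0.2176209 0.2547789
tray 5447 ((0.625235378742218, -0.10837289690971375), (0.05012934282422066, 0.1616484671831131), 76.49986267089844) [[0.5407931208610535, -0.11387678980827332], [0.6979750990867615, -0.151613250374794], [0.7096776366233826, -0.10286900401115417], [0.5524956583976746, -0.06513254344463348]]
pl [('probe_cradle', array([0.6048, 0.2524, 0.    ])), ('marker_tray', array([0.4932, 0.4713, 0.    ]))]
[0.6239 0.0836 0.2099] [-3.1405 -0.0017  0.0001]
```

Measured: jar in the cup with its cap at the right height. The cradle is 200 mm long, pocket centre about (0.606, 0.253), axis −6.2°. The tray is at about (0.6245, −0.112), axis −13.4°. The roll is next.

```bash
python3 -m jog '[[1,[-0.532,-0.729,0],[0,0,0]],[1,[-0.532,-0.729,0],[0,0,0]],[1,[-0.532,-0.729,0],[0,0,0]],[1,[-0.532,-0.729,0.2],[0,0,0]],[1,[-0.532,-0.729,0.366],[0,0,0]],[1,[-0.532,-0.729,0.366],[0,0,0]],[1,[-0.532,-0.729,0.5],[0,0,0]],[1,[-0.532,-0.729,0.6],[0,0,0]],[1,[-0.532,-0.729,0.67],[0,0,0]],[1,[-0.532,-0.729,0.67],[0,0,0]]]'
python3 -m jog '[[0,[0,0,0],[0,0,0]],[0,[0,0,0],[0,0,0]],[0,[0,0,0],[0,0,0]],[0,[0,0,0],[0,0,0]],[0,[0,0,-0.2],[0,0,0]],[0,[0,0,-0.3],[0,0,0]],[0,[0,0,-0.3],[0,0,0]]]' 40
python3 -c "
from h import *
go([.4643,-.0,.16],0);go([.6088,-.2658,.1],0)"
```

```text
time_s: 9.05
position: [0.4622, 0.3001, 0.0053]
tool_rot: [3.137, 0.005, -0.0]
ft_force: [-0.7, 0.2, -0.2]
gripper_width: 0.996
finger_force: 0.0
time_s: 9.93
position: [0.4652, 0.3032, 0.1008]
tool_rot: [-3.138, -0.004, 0.0]
ft_force: [-1.4, 0.3, -1.6]
gripper_width: 0.762
finger_force: 45.3
shift [-0.0026  1.0098 -0.2015] turn [-0.004 -0.004  0.   ] rows>=4.9
shift [ 0.478   1.8968 -0.0032] turn [-0.004 -0.004  0.   ] rows>=9.4
```

```bash
python3 -m jog '[[0,[0,0.2,-0.15],[0,0,0]],[0,[0,1,-0.15],[0,0,0]],[0,[0,1,-0.15],[0,0,0]],[0,[0,1,-0.15],[0,0,0]],[0,[0,1,-0.15],[0,0,0]],[0,[0,1,-0.15],[0,0,0]]]'
python3 -m jog '[[0,[0.478,0.897,0],[0,0,0]],[0,[0.478,0.897,0],[0,0,0]],[0,[0.478,0.897,0],[0,0,0]],[0,[0.478,0.897,0.15],[0,0,0]],[0,[0.478,0.897,0.15],[0,0,0]],[0,[0.478,0.897,0.25],[0,0,0]],[0,[0.478,0.897,0.25],[0,0,0]],[0,[0.478,0.897,0.25],[0,0,0]],[0,[0.478,0.897,0.25],[0,0,0]]]'
python3 -c "
from h import *
go([.6088,-.2658,.0125],0);im,d=grab('wrist','r.png')
print(ray('wrist',*ctrl.place_of('roll_dish','wrist')[0]['point'],0))"
```

```text
time_s: 10.68
position: [0.4627, -0.0016, 0.1419]
tool_rot: [3.141, 0.003, -0.006]
ft_force: [-0.0, 0.6, -1.1]
gripper_width: 0.754
finger_force: 45.4
time_s: 11.8
position: [0.6086, -0.2664, 0.0701]
tool_rot: [3.141, -0.003, 0.002]
ft_force: [-0.4, 0.5, -0.2]
gripper_width: 0.761
finger_force: 45.4
shift [ 1.000e-04 -2.100e-03  1.921e-01] turn [ 0.001 -0.003  0.002] rows>=0.9Traceback (most recent call last):
  File "<string>", line 4, in <module>
    print(ray('wrist',*ctrl.place_of('roll_dish','wrist')[0]['point'],0))
                       ~~~~~~~~~~~~~~~~~~~~~~~~~~~~~~~~~~^^^
IndexError: list index out of range
```

View pics/r.png

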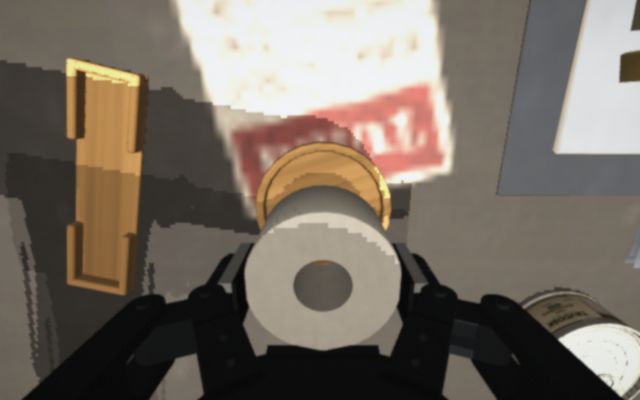

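The roll (col 323) is centred over the dish (col 324). I'll lower, release and lift.

```bash
python3 -m jog '[[0,[0,-0.002,0.1],[0,0,0]],[0,[0,-0.002,0.16],[0,0,0]],[0,[0,-0.002,0.192],[0,0,0]],[0,[0,-0.002,0.192],[0,0,0]],[0.85,[0,-0.002,0.192],[0,0,0]],[0.95,[0,-0.002,0.192],[0,0,0]],[1,[0,-0.002,0.192],[0,0,0]],[1,[0,-0.002,0.1],[0,0,0]],[1,[0,-0.002,-0.1],[0,0,0]],[1,[0,-0.002,-0.3],[0,0,0]]]'
python3 -m jog '[[1,[-0.2,0,-0.2],[0,0,0]],[1,[-0.2,0,-0.2],[0,0,0]],[1,[-0.2,0,-0.2],[0,0,0]]]'
python3 - <<'E'
from h import *
np.set_printoptions(precision=4,suppress=True)
im,d=grab('wrist','r2.png');W=cloud('wrist',d)
P=W.reshape(-1,3);P=P[(np.hypot(P[:,0]-.6088,P[:,1]+.2658)<.05)&(P[:,2]>.037)&(P[:,2]<.06)]
print(len(P),np.median(P,0),P[:,2].std(),cv2.minEnclosingCircle(P[:,:2].astype(np.float32)))
hsv=cv2.cvtColor(im,cv2.COLOR_RGB2HSV)
for k,z in (('roll_dish',0),('marker_tray',0),('probe',0)):
  for q in ctrl.place_of(k,'wrist')[:1]:print(k,q['conf'],ray('wrist',*q['point'],z))
go([.421,-.228,.10],np.radians(-72.7))
E
```

```text
time_s: 13.15
position: [0.6072, -0.2665, 0.1595]
tool_rot: [3.141, 0.001, 0.0]
ft_force: [0.2, -0.8, -0.3]
gripper_width: 0.998
finger_force: 0.0
time_s: 13.52
position: [0.5474, -0.2667, 0.2197]
tool_rot: [3.141, -0.003, -0.0]
ft_force: [-0.7, 0.4, -0.4]
gripper_width: 1.0
finger_force: 0.0
3045 [ 0.6088 -0.2656  0.0418] 0.0007775214542674482 ((0.6072840094566345, -0.2654322683811188), 0.033668458461761475)
roll_dish 0.91 [ 0.6054 -0.265   0.    ]
marker_tray 0.7 [ 0.6234 -0.1166  0.    ]
probe 0.57 [ 0.4402 -0.2859  0.    ]
shift [-0.4201 -0.1265  0.3876] turn [0.001 0.004 1.212] rows>=6.8
```

View pics/r2.png

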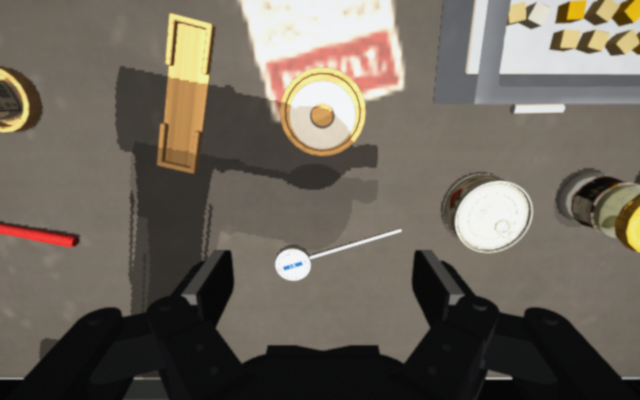

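The roll sits inside the dish ring, flat and centred. The probe dial is at (293, 264) and its stem tip at (401, 231). I'll fit them and start turning.

```bash
python3 - <<'E'
from h import *
np.set_printoptions(precision=4,suppress=True)
im,d=grab('wrist');hsv=cv2.cvtColor(im,cv2.COLOR_RGB2HSV)
m=((hsv[...,1]<60)&(hsv[...,2]>140)).astype(np.uint8);a,b,c,e=270,222,410,290
n=np.zeros_like(m);n[b:e,a:c]=m[b:e,a:c];N,l,st,_=cv2.connectedComponentsWithStats(n);n=l==1+np.argmax(st[1:,4])
r,cc=np.nonzero(n);D=cc<312
ct=max(cv2.findContours((n&(np.arange(640)<306)).astype(np.uint8),0,1)[0],key=len).reshape(-1,2)
print('dial',cv2.minEnclosingCircle(np.array([ray('wrist',y,x,.013)[:2] for x,y in ct],np.float32)))
S=np.array([ray('wrist',y,x,.0065)[:2] for y,x in zip(r[cc>325],cc[cc>325])],np.float32)
v=cv2.fitLine(S,cv2.DIST_L2,0,.01,.01).ravel();print('stem',v,np.degrees(np.arctan2(v[1],v[0])),S[S[:,1].argmin()])
E
python3 -m jog '[[1,[0,0,0],[0,0,1]],[1,[0,0,0],[0,0,1]],[1,[0,0,0],[0,0,1]],[1,[0,0,0],[0,0,1]],[1,[0,0,0],[0,0,1]],[1,[0,0,0],[0,0,1]],[1,[0,0,0],[0,0,1]]]'
python3 -c "
from h import *
go([.421,-.228,.10],np.radians(-72.7));go([.421,-.228,.002],np.radians(-72.7))"
```

```text
dial ((0.4208046495914459, -0.22783157229423523), 0.024188924580812454)
stem [ 0.3202 -0.9473  0.4508 -0.3186] -71.32442 [ 0.464  -0.3663]
time_s: 14.65
position: [0.5477, -0.2663, 0.2168]
tool_rot: [3.14, 0.001, -1.046]
ft_force: [-1.0, -0.4, -0.8]
gripper_width: 1.003
finger_force: 0.0
shift [-0.3215  0.3008  0.3902] turn [0.002 0.001 0.213] rows>=2.8
shift [-0.3211  0.3003  0.7169] turn [0.002 0.001 0.213] rows>=4.0
```

```bash
python3 -m jog '[[1,[-0.321,0.3,0.39],[0,0,0.203]],[1,[-0.321,0.3,0.39],[0,0,0.203]],[1,[-0.321,0.3,0.39],[0,0,0.203]],[1,[-0.321,0.3,0.45],[0,0,0.203]],[1,[-0.321,0.3,0.6],[0,0,0.203]],[1,[-0.321,0.3,0.68],[0,0,0.203]],[1,[-0.321,0.3,0.716],[0,0,0.203]],[1,[-0.321,0.3,0.716],[0,0,0.203]]]'
python3 -m jog '[[0.6,[0,0,0],[0,0,0]],[0.6,[0,0,0],[0,0,0]],[0.4,[0,0,0],[0,0,0]],[0.4,[0,0,0],[0,0,0]],[0.4,[0,0,0],[0,0,0]]]' 30
python3 -c "
from h import *
s=ctrl.read_state();print(s['position'],s['ft_force'])"
```

```text
time_s: 15.65
position: [0.4214, -0.2281, 0.003]
tool_rot: [3.141, 0.0, -1.258]
ft_force: [0.3, -0.0, 0.9]
gripper_width: 1.001
finger_force: 0.0
time_s: 16.27
position: [0.422, -0.2283, 0.0045]
tool_rot: [-3.14, -0.001, -1.259]
ft_force: [-1.7, 1.3, 5.9]
gripper_width: 0.492
finger_force: 29.5
[ 0.42201596 -0.2282541   0.00446473] [-1.67848954  1.33622407  5.90890151]
```

```bash
python3 -m jog '[[0.4,[0,0,-0.05],[0,0,0]],[0.4,[0,0,-0.2],[0,0,0]],[0.4,[0,0,-0.4],[0,0,0]],[0.4,[0,0,-0.4],[0,0,0]],[0.4,[0,0,-0.4],[0,0,0]]]'
python3 -c "
from h import *
im,d=grab('wrist','p.png')"
```

```text
time_s: 16.9
position: [0.4212, -0.2278, 0.1233]
tool_rot: [-3.141, 0.0, -1.26]
ft_force: [-0.0, -0.2, -1.0]
gripper_width: 0.49
finger_force: 30.6
```

View pics/p.png

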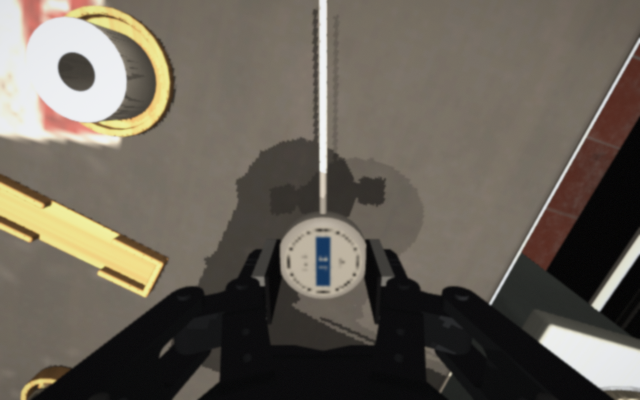

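The dial is gripped centred (322, 257) with the stem straight along tool x. I'll carry it over at 0.17 m height, clear of the jar.

```bash
python3 -c "
from h import *
go([.47,0,.17],-.35)"
```

```text
shift [-0.6727 -0.3886 -0.158 ] turn [ 0.     0.001 -0.869] rows>=4.9
```

```bash
python3 -m jog '[[0.4,[-0.1,-0.05,-0.16],[0,0,0]],[0.4,[-0.673,-0.389,-0.16],[0,0,-0.869]],[0.4,[-0.673,-0.389,-0.16],[0,0,-0.869]],[0.4,[-0.673,-0.389,-0.16],[0,0,-0.869]],[0.4,[-0.673,-0.389,-0.16],[0,0,-0.869]],[0.4,[-0.673,-0.389,-0.16],[0,0,-0.869]],[0.4,[-0.673,-0.389,-0.16],[0,0,-0.869]],[0.4,[-0.673,-0.389,-0.16],[0,0,-0.869]]]'
python3 -c "
from h import *
go([.606,.253,.17],-.108)"
```

```text
time_s: 17.95
position: [0.4703, -0.0004, 0.1706]
tool_rot: [3.141, 0.001, -0.353]
ft_force: [-0.4, -0.1, -0.1]
gripper_width: 0.495
finger_force: 30.8
shift [ 1.323e-01 -9.491e-01  8.000e-04] turn [ 0.001  0.001 -0.234] rows>=4.6
```

```bash
python3 -m jog '[[0.4,[0.13,-0.949,0],[0,0,-0.234]],[0.4,[0.13,-0.949,0],[0,0,-0.234]],[0.4,[0.13,-0.949,0],[0,0,-0.234]],[0.4,[0.13,-0.949,0],[0,0,-0.234]],[0.4,[0.13,-0.949,0],[0,0,-0.234]],[0.4,[0.13,-0.949,0.25],[0,0,-0.234]],[0.4,[0.13,-0.949,0.35],[0,0,-0.234]],[0.4,[0.13,-0.949,0.35],[0,0,-0.234]],[0.4,[0.13,-0.949,0.35],[0,0,-0.234]]]'
python3 -c "
from h import *
im,d=grab('wrist','p2.png')
go([.606,.253,.008],-.108)"
```

```text
time_s: 19.08
position: [0.6063, 0.2541, 0.0685]
tool_rot: [-3.141, -0.003, -0.105]
ft_force: [-0.0, -0.6, 1.3]
gripper_width: 0.491
finger_force: 30.8
shift [-0.0024  0.0053  0.2038] turn [-0.002 -0.004  0.003] rows>=1.0
```

View pics/p2.png

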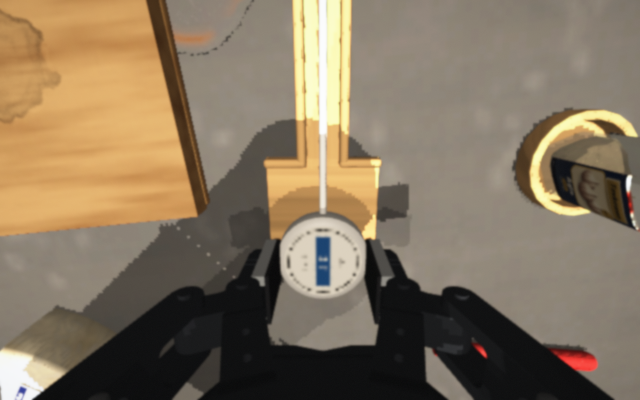

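The stem (col 322) lies over the channel centre (col 323) and the pocket's back wall is where it should be. I'll lower and release.

```bash
python3 -m jog '[[0.4,[-0.002,0.003,0.1],[0,0,0]],[0.4,[-0.002,0.003,0.17],[0,0,0]],[0.4,[-0.002,0.003,0.204],[0,0,0]],[0.4,[-0.002,0.003,0.204],[0,0,0]],[0.6,[-0.002,0.003,0.204],[0,0,0]],[0.7,[-0.002,0.003,0.204],[0,0,0]],[0.7,[-0.002,0.003,0.204],[0,0,0]],[0.7,[-0.002,0.003,0.1],[0,0,0]],[1,[-0.002,0.003,-0.1],[0,0,0]],[1,[-0.002,0.003,-0.35],[0,0,0]]]'
python3 -m jog '[[1,[-0.1,0,-0.2],[0,0,0]],[1,[-0.1,0,-0.2],[0,0,0]]]'
python3 - <<'E'
from h import *
np.set_printoptions(precision=4,suppress=True)
im,d=grab('wrist');W=cloud('wrist',d)
cv2.imwrite('pics/p3.png',im[:,:,::-1])
P=W.reshape(-1,3);P=P[(np.hypot(P[:,0]-.606,P[:,1]-.253)<.03)&(P[:,2]>.011)&(P[:,2]<.04)]
print(len(P),np.median(P,0),P[:,2].std(),cv2.minEnclosingCircle(P[:,:2].astype(np.float32)))
go([.4648,.1133,.12],np.radians(77.6))
E
```

```text
time_s: 20.38
position: [0.6038, 0.2528, 0.1601]
tool_rot: [3.141, 0.001, -0.105]
ft_force: [1.6, 0.9, 0.1]
gripper_width: 0.999
finger_force: 0.0
time_s: 20.62
position: [0.5755, 0.2574, 0.2255]
tool_rot: [-3.135, -0.009, -0.104]
ft_force: [0.7, 0.5, 0.1]
gripper_width: 0.999
finger_force: 0.0
1207 [0.6031 0.2533 0.0144] 0.000952142302650341 ((0.6023526191711426, 0.25331568717956543), 0.022556059062480927)
shift [-0.3165  0.5162  0.3386] turn [ 0.    -0.007 -1.392] rows>=7.8
```

View pics/p3.png

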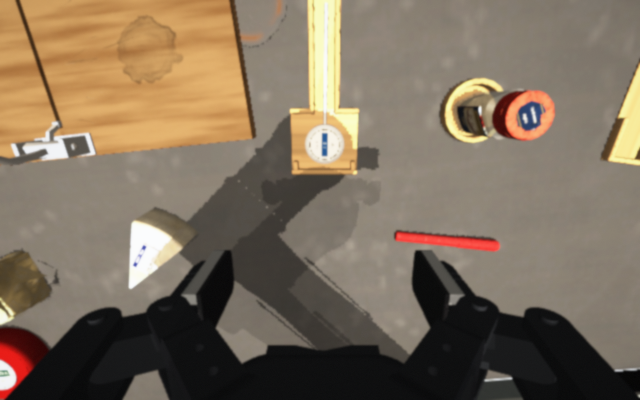

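The probe is in its cradle: dial (324, 143) in the pocket, stem in the channel. Last is the marker, which I'll refit from here before turning.

```bash
python3 - <<'E'
from h import *
im,d=grab('wrist');hsv=cv2.cvtColor(im,cv2.COLOR_RGB2HSV)
m=(((hsv[...,0]<8)|(hsv[...,0]>172))&(hsv[...,1]>150)).astype(np.uint8);n=np.zeros_like(m);n[225:255,385:510]=m[225:255,385:510]
ct=max(cv2.findContours(n,0,1)[0],key=len).reshape(-1,2)
print(cv2.minAreaRect(np.array([ray('wrist',y,x,.009)[:2] for x,y in ct],np.float32)))
E
python3 -m jog '[[1,[-0.2,0.3,0],[0,0,-0.8]],[1,[-0.2,0.3,0],[0,0,-0.8]],[1,[-0.2,0.3,0],[0,0,-0.8]],[1,[-0.2,0.3,0],[0,0,-0.8]],[1,[-0.2,0.3,0],[0,0,-0.8]],[1,[-0.2,0.3,0],[0,0,-0.8]]]'
python3 -c "
from h import *
go([.4648,.1133,.12],np.radians(77.6));go([.4648,.1133,.003],np.radians(77.6))"
```

```text
((0.46483996510505676, 0.11028718948364258), (0.13485583662986755, 0.0156876053661108), 77.81373596191406)
time_s: 21.48
position: [0.5048, 0.1726, 0.217]
tool_rot: [-3.141, 0.003, 0.732]
ft_force: [-0.0, -0.3, 0.1]
gripper_width: 1.003
finger_force: 0.0
shift [-0.2302  0.0581  0.3241] turn [-0.002  0.003 -0.594] rows>=3.3
shift [-0.2289  0.0584  0.7141] turn [-0.002  0.003 -0.594] rows>=3.6
```

```bash
python3 -m jog '[[1,[-0.232,0.06,0.32],[0,0,-0.594]],[1,[-0.232,0.06,0.32],[0,0,-0.594]],[1,[-0.232,0.06,0.32],[0,0,-0.594]],[1,[-0.232,0.06,0.4],[0,0,-0.594]],[0.6,[-0.232,0.06,0.58],[0,0,-0.594]],[0.6,[-0.232,0.06,0.68],[0,0,-0.594]],[0.6,[-0.232,0.06,0.708],[0,0,-0.594]],[0.6,[-0.232,0.06,0.708],[0,0,-0.594]]]'
python3 -m jog '[[0.3,[0,0,0],[0,0,0]],[0.3,[0,0,0],[0,0,0]],[0,[0,0,0],[0,0,0]],[0,[0,0,0],[0,0,0]],[0,[0,0,0],[0,0,0]],[0,[0,0,0],[0,0,0]],[0,[0,0,-0.1],[0,0,0]],[0,[0,0,-0.4],[0,0,0]],[0,[0,0,-0.4],[0,0,0]],[0,[0,0,-0.4],[0,0,0]]]' 25
python3 -c "
from h import *
im,d=grab('wrist','m.png')
go([.47,0.02,.18],np.radians(25))"
```

```text
time_s: 22.48
position: [0.4657, 0.113, 0.0064]
tool_rot: [-3.141, 0.001, 1.355]
ft_force: [1.0, 0.2, 0.8]
gripper_width: 0.605
finger_force: 0.0
time_s: 23.72
position: [0.467, 0.1138, 0.1288]
tool_rot: [3.137, -0.004, 1.355]
ft_force: [-0.2, -0.0, -0.8]
gripper_width: 0.143
finger_force: 24.4
shift [-0.3007  0.0805 -0.1772] turn [ 0.    -0.002  0.877] rows>=4.9
```

View pics/m.png

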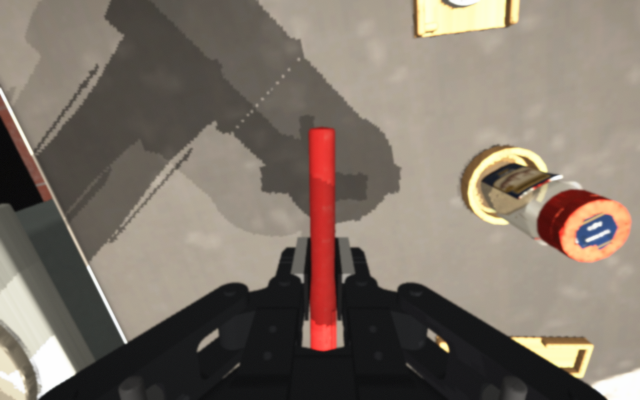

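The marker is held level and at mid-length (its end projects 64 mm ahead of the TCP). I'll carry it to the tray.

```bash
python3 -m jog '[[0,[-0.05,0,-0.17],[0,0,0]],[0,[-0.3,0.08,-0.17],[0,0,0.877]],[0,[-0.3,0.08,-0.17],[0,0,0.877]],[0,[-0.3,0.08,-0.17],[0,0,0.877]],[0,[-0.3,0.08,-0.17],[0,0,0.877]],[0,[-0.3,0.08,-0.17],[0,0,0.877]],[0,[-0.3,0.08,-0.17],[0,0,0.877]]]'
python3 -c "
from h import *
go([.6262,-.1126,.16],np.radians(-13.4))"
```

```text
time_s: 24.65
position: [0.4691, 0.0199, 0.176]
tool_rot: [-3.141, 0.003, 0.438]
ft_force: [0.3, -0.8, -0.2]
gripper_width: 0.14
finger_force: 24.5
shift [0.2871 0.6221 0.052 ] turn [0.    0.003 0.642] rows>=3.6
```

```bash
python3 -m jog '[[0,[0.287,0.622,0],[0,0,0.642]],[0,[0.287,0.622,0],[0,0,0.642]],[0,[0.287,0.622,0],[0,0,0.642]],[0,[0.287,0.622,0],[0,0,0.642]],[0,[0.287,0.622,0.2],[0,0,0.642]],[0,[0.287,0.622,0.38],[0,0,0.642]],[0,[0.287,0.622,0.38],[0,0,0.642]],[0,[0.287,0.622,0.38],[0,0,0.642]]]'
python3 -c "
from h import *
im,d=grab('wrist','m2.png')
go([.6262,-.1126,.0085],np.radians(-13.4))"
```

```text
time_s: 25.65
position: [0.6282, -0.1129, 0.0655]
tool_rot: [3.141, -0.003, -0.233]
ft_force: [0.3, -1.0, 0.7]
gripper_width: 0.14
finger_force: 24.5
shift [-0.0093  0.0014  0.1929] turn [-0.    -0.005  0.   ] rows>=0.9
```

View pics/m2.png

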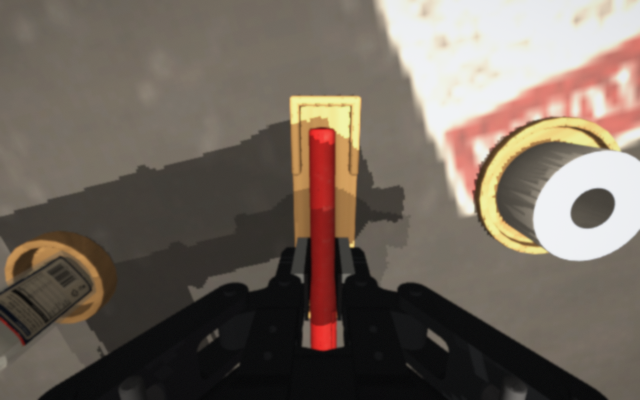

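The pen (col 322) is over the tray centreline (col 325), and the tray's far end matches a centre within 2 mm. I'll lower and release.

```bash
python3 -m jog '[[0,[-0.004,0.004,0.1],[0,0,0]],[0,[-0.004,0.004,0.16],[0,0,0]],[0,[-0.004,0.004,0.191],[0,0,0]],[0,[-0.004,0.004,0.191],[0,0,0]],[0.25,[-0.004,0.004,0.191],[0,0,0]],[0.4,[-0.004,0.004,0.191],[0,0,0]],[0.4,[-0.004,0.004,0.191],[0,0,0]],[0.4,[-0.004,0.004,0.1],[0,0,0]],[0.4,[-0.004,0.004,-0.1],[0,0,0]],[0.6,[-0.004,0.004,-0.3],[0,0,0]]]'
python3 -m jog '[[1,[-0.3,0,-0.45],[0,0,0]],[1,[-0.3,0,-0.45],[0,0,0]],[1,[-0.3,0,-0.45],[0,0,0]],[1,[-0.3,0,-0.45],[0,0,0]],[1,[-0.3,0,-0.45],[0,0,0]],[1,[-0.3,0,-0.45],[0,0,0]]]'
python3 - <<'E'
from h import *
np.set_printoptions(precision=4,suppress=True)
im,d=grab('wrist','f.png');W=cloud('wrist',d)
def at(x,y,r,z0,z1):
    P=W.reshape(-1,3);P=P[(np.hypot(P[:,0]-x,P[:,1]-y)<r)&(P[:,2]>z0)&(P[:,2]<z1)]
    if len(P): print(len(P),np.median(P,0),cv2.minEnclosingCircle(P[:,:2].astype(np.float32)))
at(.622,.083,.04,.1,.13);at(.6088,-.2658,.05,.037,.06);at(.606,.253,.028,.011,.03)
for k,z in dict(marker_mid=.011,marker_tray=0,probe=.003,probe_cradle=0,jar_cup=0,spice_jar=.003,cheese_wedge=0,round_tin=0).items():
    for q in ctrl.place_of(k,'wrist')[:1]:print(k,q['conf'],ray('wrist',*q['point'],z))
E
```

```text
time_s: 26.95
position: [0.625, -0.1136, 0.1548]
tool_rot: [3.141, 0.001, -0.235]
ft_force: [1.1, -0.6, 0.9]
gripper_width: 0.59
finger_force: 0.0
time_s: 27.7
position: [0.5377, -0.0925, 0.2867]
tool_rot: [3.141, 0.003, -0.236]
ft_force: [1.3, -0.8, -0.2]
gripper_width: 1.002
finger_force: 0.0
1331 [0.6221 0.0798 0.1097] ((0.6218894720077515, 0.08219394832849503), 0.02061651088297367)
2516 [ 0.6089 -0.2656  0.044 ] ((0.6076610088348389, -0.2659550905227661), 0.03387194499373436)
894 [0.6049 0.2505 0.0173] ((0.606024444103241, 0.252969890832901), 0.023997588083148003)
marker_mid 0.63 [ 0.6224 -0.1127  0.011 ]
marker_tray 0.65 [ 0.6249 -0.1156  0.    ]
probe 0.7 [0.6646 0.2412 0.003 ]
probe_cradle 0.96 [0.6042 0.2593 0.    ]
spice_jar 0.65 [0.6215 0.0862 0.003 ]
cheese_wedge 0.54 [0.6059 0.2584 0.    ]
round_tin 0.73 [ 0.4965 -0.461   0.    ]
```

View pics/f.png

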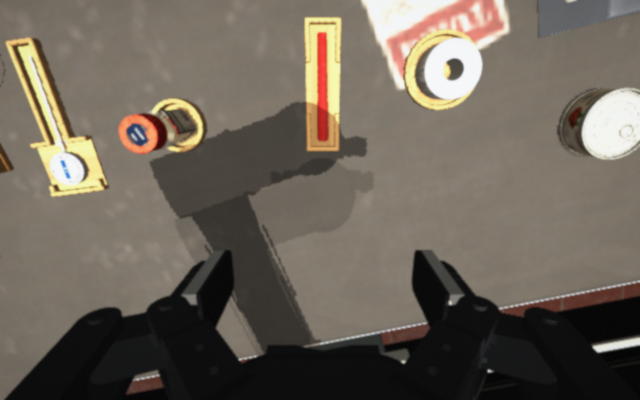

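All four are seated: heights 0.110, 0.044 and 0.017 m match floor-level placement, and the marker lies inside its tray (322, 85). Bystanders are untouched. I'll hand it in.

```bash
python3 -m jog '[[1,[0,0,0],[0,0,0]],[1,[0,0,0],[0,0,0]],[1,[0,0,0],[0,0,0]],[1,[0,0,0],[0,0,0]]]'; python3 -c "
from cell import ctrl
print(ctrl.hand_in())"
```

```text
time_s: 28.65
position: [0.5378, -0.0925, 0.2884]
tool_rot: [-3.142, 0.0, -0.235]
ft_force: [-0.1, -0.4, -0.0]
gripper_width: 0.997
finger_force: 0.0
the job is handed in; nothing more can be done
None
```

The jar, roll, marker and thermometer are each in their holder (the last wrist view showed all four seated), the cheese wedge and tin were not touched, and the job was handed in at about 28.7 s; no verdict was returned.

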